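# Switch on the filtration line in its start-up order

## Robot

A 6-joint arm with a two-finger parallel gripper is mounted at the origin on a cart in front of the work surface, level with it; the furniture and walls round the work are solid. World frame = base frame: x ahead of the robot, y to its left, z up, the work surface at z = 0. Lengths are in mm, angles in rad, forces in N, time in s.
With the tool pointing down it reaches from about 350 to 725 mm from the base axis. Payload 6 kg.
Tool frame: the origin (TCP) lies on the centre line of the jaws, within the pads' length; the fingertips stand 8 mm ahead of it and the grasp point (between the pads) lies 11 mm behind it; z points along the fingers, y is the direction in which the jaws open and shut (so a half turn about z gives the same grasp; the last joint's range is limited). The gripper opens to 85 mm and grips with 20 to 120 N. Pads are 22 mm wide; open, the fingers measure 114 mm over their backs; the gripper's body (76 mm by 85 mm) begins 54 mm behind the grasp point. The pads swing forward as they close: fully open they stand 13 mm farther back than shut.
Start: joints at [1.529, 0.04, 0.085, 0, -1.615, -0.334], TCP at [220.183, 558.117, 239.261] pointing down, gripper open.
Joint ranges: [-2.56, 2.56], [-1.29, 2.01], [-1.08, 1.49], [-3.29, 1.98], [-2.81, -0.18], [-2.99, 2.99]. Speed limits (rad/s): [2.57, 2.57, 3.01, 3.14, 3.14, 3.14].

## Interface

Orientations are given as [roll, pitch, yaw] about the fixed x, y, z axes, in that order (R = Rz(yaw) Ry(pitch) Rx(roll)).
In Python, from rig import env gives the robot as it stands.
- The arm moves only by the tool jog_arm, never from a script. Its argument "commands" is a list of rows, each a list of 7 numbers: the shift along the world's x, y, z in m, then the turn, a rotation vector about the world's x, y, z in degrees, then the finger opening in m, from 0 to 0.0854. A call has 1 to 8 rows; each row is the pose to reach, as a shift and turn from the pose commanded when the call began; what a row does not reach only later rows make up. A row lasts 1/12 s, in which the tool goes at most 41.7 mm and 7.16 degrees, less where a joint would pass 70% of its speed; a pose out of reach is approached as far as the arm can. A call with a gripper value outside its range is refused whole. The fingers move at their own pace and stop on an object; "grip_force" is the grip in N (left out, the last holds). Time passes only in rows, so rows that repeat a pose let the fingers close. It gives the time, the measured TCP pose, the force and the opening at its end, in the units of the state.
- env.state(): the state, without advancing time (a new reading comes with each control period).
- env.get_image(name): name is "scene" or "top"; returns (picture, depth): 384x512x3 uint8, red, green, blue; 384x512 float32, mm along the optical axis (not along the pixel's ray), 0 where there is no reading.
- env.calibration(name): a dict with "fx", "fy", "cx", "cy" (pixels), "rvec" (rotation vector, rad) and "tvec" (3), from world to camera coordinates, as OpenCV has them. Camera axes: x right, y down, z forward; pixel columns grow to the right and rows downward; lengths in mm; the calibration is good to about 2 mm. A picture is of the moment at which its call begins. calibration takes no time and is no camera call.
- env.finish_job(): hands the job in, once; it reports no verdict.
Trained networks look in the newest picture that a camera, given by its name, has taken for a name from the list of things; names that differ only in an ending like _2 or _b are one class to them, and where a whole thing is asked for, a point or a joint stands for the part that bears it (a point fixed in the world has none). Each returns a list of dicts, best first, with "p" (0 to 1); they miss things now and then, are a little off and sometimes report something else, mostly with a low value. They report only what shows in the picture. A call takes as long as a camera call. They do not tell look-alikes from the thing itself.
- env.spot_in(thing, camera): "point" ([x, y, z] in mm, in world coordinates, good to about 4 mm: the middle of the surface that is visible of it).
The state is a dict: "clock": time; "joint_positions": joint angles; "joint_vel": joint speeds; "tau": joint torques, N m; "tcp_pos": TCP position; "eef_rot": TCP orientation; "wrist_force": force on the tool from outside, world axes, zero at the start; "moment": the same for the moment, N m; "width": finger opening in mm.
Only numpy, scipy, OpenCV 4.12 (cv2) and the standard library are available. Lean on these libraries where they do the work, as an engineer would, in place of code of your own. Each camera call takes 0.05 s, during which the arm holds its last target. There are 200 camera calls.

## Task

Start up the filtration line by pressing three latching buttons on the switch boxes with the fingertips, in this order: first blue, then yellow, then green, each pressed in until it stays down. Press lightly, never press the red button, and do not shift, lift or tip the boxes or the things standing behind them.

Things in the scene. Friction and masses are not known exactly. Their poses are not given: they have to be found in the camera images.
- blue_box: loose grey and white switch box, 70 x 70 x 44 mm, about 0.6 kg, on rubber feet, with a small blue tab on the front and one round blue push button in the middle of its lid; origin at the centre of its underside, z up; underside at z = 0.005 (the boxes stand on a 5 mm thick grey board)
- blue_cap (a point): centre of the top of the blue button's cap (33 mm across, nearly flat); 63.5 mm above the underside of the box while the button is out, and goes down with the button; an aluminium bezel ring 43 mm across round the button stands 2.5 mm above the lid (46.5 mm above the underside)
- blue_button (a joint): how far the blue button's latch is in: 0 = out (off), 0.010 m = fully in (stop); on above 0.006 m. It resists with 2.5 to 3.5 N and stays where it is left; it does not come out again. The cap is sprung on it (2.5 N/mm): pressing, the cap goes 1 to 1.5 mm farther than this value, and past the stop the force grows 2.5 N per mm. Fully in, the released cap stands 7 mm above the bezel
- yellow_box: loose grey and white switch box, 70 x 70 x 44 mm, about 0.6 kg, on rubber feet, with a small yellow tab on the front and one round yellow push button in the middle of its lid; origin at the centre of its underside, z up; underside at z = 0.005 (the boxes stand on a 5 mm thick grey board)
- yellow_cap (a point): centre of the top of the yellow button's cap (33 mm across, nearly flat); 63.5 mm above the underside of the box while the button is out, and goes down with the button; an aluminium bezel ring 43 mm across round the button stands 2.5 mm above the lid (46.5 mm above the underside)
- yellow_button (a joint): how far the yellow button's latch is in: 0 = out (off), 0.010 m = fully in (stop); on above 0.006 m. It resists with 2.5 to 3.5 N and stays where it is left; it does not come out again. The cap is sprung on it (2.5 N/mm): pressing, the cap goes 1 to 1.5 mm farther than this value, and past the stop the force grows 2.5 N per mm. Fully in, the released cap stands 7 mm above the bezel
- green_box: loose grey and white switch box, 70 x 70 x 44 mm, about 0.6 kg, on rubber feet, with a small green tab on the front and one round green push button in the middle of its lid; origin at the centre of its underside, z up; underside at z = 0.005 (the boxes stand on a 5 mm thick grey board)
- green_cap (a point): centre of the top of the green button's cap (33 mm across, nearly flat); 63.5 mm above the underside of the box while the button is out, and goes down with the button; an aluminium bezel ring 43 mm across round the button stands 2.5 mm above the lid (46.5 mm above the underside)
- green_button (a joint): how far the green button's latch is in: 0 = out (off), 0.010 m = fully in (stop); on above 0.006 m. It resists with 2.5 to 3.5 N and stays where it is left; it does not come out again. The cap is sprung on it (2.5 N/mm): pressing, the cap goes 1 to 1.5 mm farther than this value, and past the stop the force grows 2.5 N per mm. Fully in, the released cap stands 7 mm above the bezel
- red_box: loose grey and white switch box, 70 x 70 x 44 mm, about 0.6 kg, on rubber feet, with a small red tab on the front and one round red push button in the middle of its lid; origin at the centre of its underside, z up; underside at z = 0.005 (the boxes stand on a 5 mm thick grey board)
- red_cap (a point): centre of the top of the red button's cap (33 mm across, nearly flat); 63.5 mm above the underside of the box while the button is out, and goes down with the button; an aluminium bezel ring 43 mm across round the button stands 2.5 mm above the lid (46.5 mm above the underside)
- red_button (a joint): how far the red button's latch is in: 0 = out (off), 0.010 m = fully in (stop); on above 0.006 m. It resists with 2.5 to 3.5 N and stays where it is left; it does not come out again. The cap is sprung on it (2.5 N/mm): pressing, the cap goes 1 to 1.5 mm farther than this value, and past the stop the force grows 2.5 N per mm. Fully in, the released cap stands 7 mm above the bezel
- reagent: loose laboratory bottle with reddish liquid and blue screw cap, 56 mm across, 104 mm tall, 0.2 kg, on the worktop behind the switch boxes; origin at the centre of its underside, z up
- dropper: loose small white dropper bottle with yellow conical cap, 27 mm across, 85 mm tall, on the worktop behind the switch boxes; origin at the centre of its underside, z up
- timer: loose small white digital timer, 66 x 66 x 21 mm, on the worktop behind the switch boxes; origin at the centre of its underside, z up
There are look-alikes about, which are no part of the job. Leave any orange or purple look-alike of the yellow_box alone.

How it is judged:
By the outcome, as a careful person would: the job done as asked, in the order asked, and still so for the second after the job is handed in, with the robot touching nothing.
It also fails if it takes over 45 s, if anything falls off the work surface, if the arm or the gripper's body presses on something with over 40 N, if the wrist force passes 120 N, or if a joint passes its speed limit or range.

## Working session

There is one attempt and no reset: what is moved stays moved. The work goes in short steps, Python scripts to look and compute and a tool call to move; the robot and the scene stay as the last step left them, time stands still between calls to the robot, and variables do not carry over. Pictures are saved under pics/ and viewed, on a budget of 10 in all, crops included, one or two more only if the job needs it, and the job is handed in when it is done.

Besides the shell and the picture viewer there is one more tool, called after "Emit:" as name(argument=value, ...), one argument or row to a line, values as JSON. jog_arm: Moves the arm, as the interface text tells. Its arguments: {"type":"object","properties":{"commands":{"type":"array","items":{"type":"array","items":{"type":"number"}}},"grip_force":{"type":"number"}},"required":["commands"]}

```bash
mkdir -p pics
cat > h.py <<'E'
from rig import env
import numpy as np, cv2
def cap(n):
    im,d=env.get_image(n); c=env.calibration(n)
    R=cv2.Rodrigues(np.array(c["rvec"],float))[0]; t=np.array(c["tvec"],float).ravel()
    v,u=np.indices(d.shape)
    P=np.stack([(u-c["cx"])/c["fx"]*d,(v-c["cy"])/c["fy"]*d,d],-1)
    W=(P-t)@R
    W[d<=0]=np.nan
    return im,d,W
def proj(n,p):
    c=env.calibration(n)
    K=np.array([[c["fx"],0,c["cx"]],[0,c["fy"],c["cy"]],[0,0,1.]])
    return cv2.projectPoints(np.array([p],float),np.array(c["rvec"],float),np.array(c["tvec"],float),K,None)[0].ravel()
E
python3 - <<'E'
from h import *
ims=[]
for n in("scene","top"):
    im,d,W=cap(n); cv2.imwrite(f"pics/{n}0.png",im[...,::-1]); np.save(f"{n}W.npy",W); np.save(f"{n}I.npy",im)
    for t in("blue_cap","yellow_cap","green_cap","red_cap"):
        for r in env.spot_in(t,n)[:4]: print(n,t,np.round(r["point"]),round(r["p"],2),proj(n,r["point"]).round())
print(env.state())
E
```

```text
scene blue_cap [ 479. -111.   67.] 0.51 [220. 227.]
scene yellow_cap [ 415. -418.   60.] 0.56 [298. 300.]
scene yellow_cap [ 828. -101.   63.] 0.42 [287. 166.]
scene green_cap [490. 257.  67.] 0.59 [135. 173.]
top blue_cap [ 482. -105.   68.] 0.49 [264. 234.]
top blue_cap [525.  78.  50.] 0.31 [212. 219.]
top yellow_cap [ 480. -260.   66.] 0.56 [309. 237.]
top yellow_cap [833. -94.  64.] 0.54 [265. 138.]
top red_cap [519.  78.  68.] 0.48 [211. 220.]
{'clock': 0.5, 'joint_positions': array([ 1.52866450e+00,  4.02075990e-02,  8.47348579e-02, -6.12187578e-05,
       -1.61550509e+00, -3.33720475e-01]), 'joint_vel': array([-0.00066747,  0.00029735, -0.00012569, -0.00033714,  0.00020988,
        0.00051229]), 'tau': array([ 1.86614321e-03, -3.67547679e+01,  3.47158670e+01,  6.92739442e+00,
       -1.06749583e-03,  2.78693015e-06]), 'tcp_pos': array([220.18100845, 558.08856621, 239.20900095]), 'eef_rot': array([ 3.14140113e+00, -1.66938161e-06, -3.75849575e-01]), 'wrist_force': array([-0.01728994,  0.21209135, -0.31985102]), 'moment': array([ 0.03881902, -0.0520706 ,  0.00207473]), 'width': 85.7240946598756}
```

View pics/scene0.png

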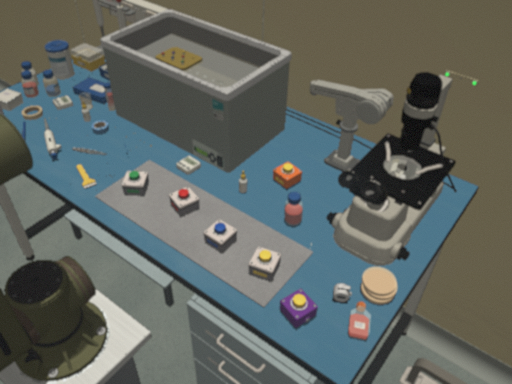

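View pics/top0.png

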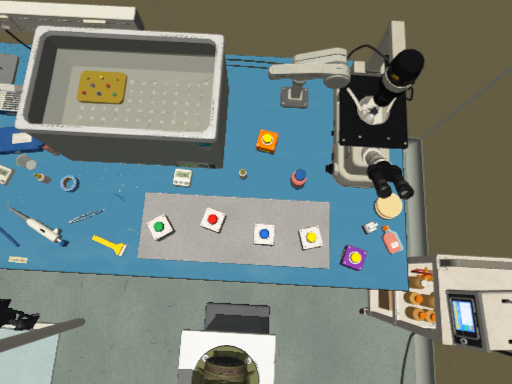

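The scene view shows the boxes on the grey board: green (134,177), red (183,195), blue (220,231) and yellow (265,260). In the top view they are at (160,227), (212,219), (264,234) and (311,238).

Candidates for yellow in the top view:
- White box on the board at (311,238): this fits the description.
- Orange look-alike at (266,141): leave alone.
- Purple look-alike at (354,258): leave alone.

Blue, green and red each appear only once. Next I'll measure the cap centres and check them in a close crop.

Run:
```python
from h import *
seeds={"blue":(482,-108),"yellow":(470,-260),"green":(490,257),"red":(519,78)}
for n in("top","scene"):
    W=np.load(n+"W.npy"); I=np.load(n+"I.npy")
    hsv=cv2.cvtColor(I,cv2.COLOR_RGB2HSV)
    for k,s in seeds.items():
        near=np.hypot(W[...,0]-s[0],W[...,1]-s[1])<60
        m=near&(hsv[...,1]>120)&(W[...,2]>58)&(W[...,2]<80)
        l=near&(W[...,2]>40)&(W[...,2]<80)
        b=W[l]; v,u=np.nonzero(m)
        r=cv2.minAreaRect(b[:,:2].astype(np.float32))
        print(n,k,m.sum(),np.round(np.mean(W[m],0),1),np.round([np.mean(u),np.mean(v)],1),"box",np.round(r[0],1),np.round(r[1]),round(r[2]), "z lid",np.round(np.percentile(b[:,2],[10,50,95])))
I=np.load("topI.npy"); cv2.imwrite("pics/crop.png",cv2.resize(I[185:280,135:375,::-1],None,fx=3,fy=3,interpolation=cv2.INTER_CUBIC))
```

```text
top blue 67 [ 485.1 -105.3   66.9] [263.9 233.1] box [ 484.3 -103.1] [69. 69.] 2 z lid [46. 49. 68.]
top yellow 70 [ 480.9 -266.3   67.3] [311.  236.8] box [ 481.5 -267.1] [70. 70.] 15 z lid [46. 50. 68.]
top green 65 [490.2 258.   65.9] [158.1 226. ] box [490.3 260.6] [71. 70.] 32 z lid [45. 49. 67.]
top red 66 [525.1  76.3  66.4] [211.8 218.7] box [525.7  77.6] [71. 70.] 73 z lid [45. 49. 68.]
scene blue 60 [ 479.3 -108.6   65.2] [219.8 227.5] box [ 481.9 -105.6] [72. 73.] 89 z lid [43. 48. 67.]
scene yellow 89 [ 476.5 -270.    64.7] [264.8 255.3] box [ 478.8 -267.8] [72. 71.] 15 z lid [44. 48. 66.]
scene green 37 [485.5 256.6  64.4] [133.7 174.6] box [487.9 258.4] [78. 71.] 33 z lid [43. 47. 66.]
scene red 60 [520.3  74.1  64.7] [183.  192.9] box [522.4  75.2] [75. 70.] 71 z lid [43. 48. 66.]
```

View pics/crop.png

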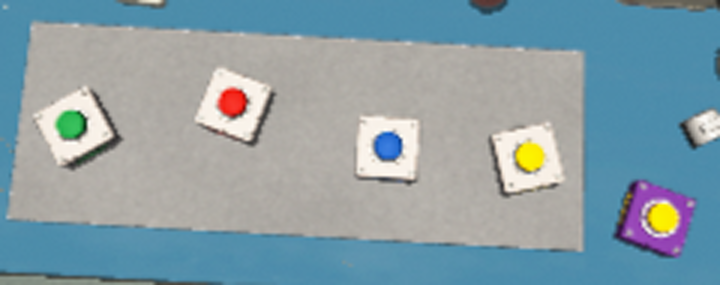

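The crop shows white boxes with green (70,125), red (232,102), blue (388,146) and yellow (530,157) buttons. The purple look-alike at (662,218) is off the board. I'll use these cap centres, averaged over both cameras: blue (483,-106), yellow (479,-268) and green (489,258), with cap tops at z=68.5. Next I'll close the fingers and travel high to blue.

Emit:
jog_arm(
  commands=[
    [0.132,-0.332,0,0,0,0,0],
    [0.132,-0.332,0,0,0,0,0],
    [0.132,-0.332,0,0,0,0,0],
    [0.132,-0.332,0,0,0,0,0],
    [0.132,-0.332,0,0,0,0,0],
    [0.132,-0.332,0,0,0,0,0],
    [0.132,-0.332,0,0,0,0,0],
    [0.132,-0.332,0,0,0,0,0],
  ],
  grip_force=30,
)

```text
clock: 1.17
tcp_pos: [343.5, 246.5, 239.6]
eef_rot: [-3.14, -0.0, -0.375]
wrist_force: [1.8, 0.1, 1.2]
width: 0.0
```

Emit:
jog_arm(
  commands=[
    [0.13,-0.332,0,0,0,0,0],
    [0.13,-0.332,0,0,0,0,0],
    [0.13,-0.332,0,0,0,0,0],
    [0.13,-0.332,0,0,0,0,0],
    [0.13,-0.332,0,0,0,0,0],
    [0.13,-0.332,0,0,0,0,0],
    [0.13,-0.332,0,0,0,0,0],
    [0.13,-0.332,0,0,0,0,0],
  ],
)

```text
clock: 1.83
tcp_pos: [465.1, -64.3, 239.7]
eef_rot: [-3.141, -0.001, -0.376]
wrist_force: [0.7, 1.4, -0.3]
width: 0.4
```

Emit:
jog_arm(
  commands=[
    [0,0,0,0,0,0,0],
    [0,0,0,0,0,0,0],
  ],
)

```text
clock: 2.0
tcp_pos: [464.9, -64.3, 238.8]
eef_rot: [3.141, 0.001, -0.381]
wrist_force: [-0.2, 0.8, -0.5]
width: -0.0
```

Emit:
jog_arm(
  commands=[
    [0.018,-0.042,0,0,0,0,0],
    [0.018,-0.042,-0.03,0,0,0,0],
    [0.018,-0.042,-0.06,0,0,0,0],
    [0.018,-0.042,-0.09,0,0,0,0],
    [0.018,-0.042,-0.12,0,0,0,0],
    [0.018,-0.042,-0.135,0,0,0,0],
    [0.018,-0.042,-0.139,0,0,0,0],
    [0.018,-0.042,-0.139,0,0,0,0],
  ],
)

```text
clock: 2.67
tcp_pos: [482.4, -103.0, 99.7]
eef_rot: [3.141, 0.001, -0.374]
wrist_force: [0.3, -0.2, 0.3]
width: 0.1
```

Run:
```python
from h import *
im,d,W=cap("scene"); im2,d2,W2=cap("top")
a=cv2.resize(im[190:270,180:280],(500,400),interpolation=cv2.INTER_CUBIC)
cv2.imwrite("pics/b1.png",a[...,::-1])
print(env.state()["tcp_pos"],env.state()["wrist_force"])
p=env.state()["tcp_pos"]; print((proj("scene",p-[0,0,8])-[180,190])*5,(proj("scene",[483,-106,68.5])-[180,190])*5)
```

```text
[ 483.76135839 -103.39417226  102.09763043] [-0.21112588 -0.37909999  1.16612757]
[195.73127667 143.3797962 ] [199.72920576 177.5713891 ]
```

View pics/b1.png

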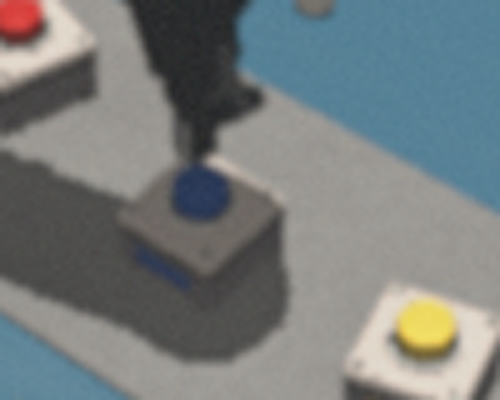

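The crop shows the shut fingertips at (195,158), right above the blue cap at (200,190), so they're aligned. I'll descend in steps and watch the force.

Emit:
jog_arm(
  commands=[
    [0,-0.002,-0.008,0,0,0,0],
    [0,-0.002,-0.015,0,0,0,0],
    [0,-0.002,-0.019,0,0,0,0],
    [0,-0.002,-0.021,0,0,0,0],
    [0,-0.002,-0.021,0,0,0,0],
  ],
)

```text
clock: 3.18
tcp_pos: [482.5, -106.1, 78.6]
eef_rot: [3.141, 0.001, -0.376]
wrist_force: [-0.1, -0.8, -0.4]
width: -0.0
```

Emit:
jog_arm(
  commands=[
    [0,0,-0.002,0,0,0,0],
    [0,0,-0.004,0,0,0,0],
    [0,0,-0.006,0,0,0,0],
    [0,0,-0.006,0,0,0,0],
  ],
)

```text
clock: 3.52
tcp_pos: [483.2, -106.1, 73.4]
eef_rot: [-3.142, -0.001, -0.376]
wrist_force: [0.6, -1.2, 1.7]
width: 0.1
```

Emit:
jog_arm(
  commands=[
    [0,0,-0.001,0,0,0,0],
    [0,0,-0.002,0,0,0,0],
    [0,0,-0.003,0,0,0,0],
    [0,0,-0.003,0,0,0,0],
  ],
)

```text
clock: 3.85
tcp_pos: [483.1, -106.1, 70.3]
eef_rot: [3.142, -0.001, -0.376]
wrist_force: [0.5, 0.2, 2.5]
width: 0.2
```

Emit:
jog_arm(
  commands=[
    [0,0,-0.001,0,0,0,0],
    [0,0,-0.002,0,0,0,0],
    [0,0,-0.003,0,0,0,0],
    [0,0,-0.003,0,0,0,0],
  ],
)

```text
clock: 4.18
tcp_pos: [483.1, -106.1, 67.2]
eef_rot: [3.142, -0.001, -0.376]
wrist_force: [1.2, -0.5, 2.2]
width: -0.2
```

Emit:
jog_arm(
  commands=[
    [0,0,-0.001,0,0,0,0],
    [0,0,-0.0015,0,0,0,0],
    [0,0,-0.0015,0,0,0,0],
  ],
)

```text
clock: 4.43
tcp_pos: [483.0, -106.0, 65.8]
eef_rot: [3.142, -0.0, -0.376]
wrist_force: [2.4, -0.5, 2.3]
width: -0.1
```

Run:
```python
from h import *
for i in range(4):
    env.get_image("top"); s=env.state(); print(s["tcp_pos"].round(1),s["wrist_force"].round(2))
```

```text
[ 483.  -106.    65.8] [ 3.04 -1.84  2.64]
[ 483.  -106.    65.8] [ 1.99 -0.63  3.18]
[ 483.  -106.    65.8] [ 2.43 -0.69  2.33]
[ 483.  -106.    65.8] [ 1.6  -1.29  2.47]
```

Emit:
jog_arm(
  commands=[
    [0,0,-0.0005,0,0,0,0],
    [0,0,-0.001,0,0,0,0],
    [0,0,-0.001,0,0,0,0],
  ],
)

```text
clock: 4.88
tcp_pos: [483.0, -106.0, 64.9]
eef_rot: [3.142, -0.0, -0.376]
wrist_force: [0.7, -1.0, 4.4]
width: 0.0
```

Run:
```python
from h import *
for i in range(3):
    env.get_image("top"); s=env.state(); print(s["tcp_pos"].round(1),s["wrist_force"].round(2))
```

```text
[ 483.  -106.    64.9] [ 1.08 -0.96  3.91]
[ 483.  -106.    64.9] [ 1.48 -0.7   4.29]
[ 483.  -106.    64.9] [ 1.97 -0.52  4.05]
```

The force rises at exactly the height expected for the stop, so blue is fully in. I'll lift and move to yellow.

Emit:
jog_arm(
  commands=[
    [0,0,0.005,0,0,0,0],
    [0,0,0.03,0,0,0,0],
    [-0.001,-0.01,0.06,0,0,0,0],
    [-0.002,-0.05,0.065,0,0,0,0],
    [-0.003,-0.09,0.065,0,0,0,0],
    [-0.004,-0.13,0.065,0,0,0,0],
    [-0.004,-0.162,0.05,0,0,0,0],
    [-0.004,-0.162,0.035,0,0,0,0],
  ],
)

```text
clock: 5.7
tcp_pos: [477.6, -272.0, 99.0]
eef_rot: [3.141, 0.001, -0.38]
wrist_force: [-1.1, 0.7, -0.2]
width: -0.3
```

Emit:
jog_arm(
  commands=[
    [0,0,0,0,0,0,0],
    [0,0,0,0,0,0,0],
    [0,0,0,0,0,0,0],
  ],
)

```text
clock: 5.95
tcp_pos: [478.9, -267.4, 100.3]
eef_rot: [3.141, 0.0, -0.375]
wrist_force: [-0.0, 0.5, -0.3]
width: -0.1
```

Run:
```python
from h import *
im,d,W=cap("scene"); im2,d2,W2=cap("top")
a=cv2.resize(im[190:290,190:315],(625,500),interpolation=cv2.INTER_CUBIC)
cv2.imwrite("pics/y1.png",a[...,::-1])
s=env.state();print(s["tcp_pos"],s["wrist_force"])
for w,i,n in((W,im,"scene"),(W2,im2,"top")):
    hsv=cv2.cvtColor(i,cv2.COLOR_RGB2HSV)
    m=(np.hypot(w[...,0]-483,w[...,1]+106)<45)&(hsv[...,1]>120)&(w[...,2]>48)&(w[...,2]<80)
    l=(np.hypot(w[...,0]-483,w[...,1]+106)<60)&(w[...,2]>40)&(w[...,2]<80)
    print(n,w[m].mean(0).round(1),m.sum(),cv2.minAreaRect(w[l][:,:2].astype(np.float32)))
p=s["tcp_pos"]; print((proj("scene",p-[0,0,8])-[190,190])*5,(proj("scene",[479,-268,68.5])-[190,190])*5)
```

```text
[ 479.48522888 -267.27164027  100.98292874] [-0.42791977  0.58342396  0.29611268]
scene [ 480.2 -106.8   55.2] 42 ((483.33135986328125, -106.4644546508789), (74.37019348144531, 73.15955352783203), 87.33353424072266)
top [nan nan nan] 0 ((468.24212646484375, -133.1548309326172), (34.88351058959961, 10.66806697845459), 1.657913327217102)
[374.95348382 286.337862  ] [374.03840472 317.45961822]<stdin>:10: RuntimeWarning: Mean of empty slice.
  ret = um.true_divide(
```

View pics/y1.png

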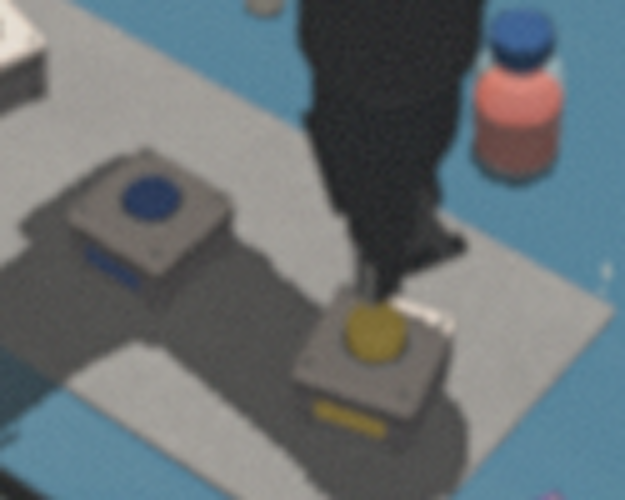

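Blue's cap reads 10 mm lower (65.2 to 55.2) and its box hasn't moved. The tip at (378,300) is over the yellow cap at (375,332), so I'll press yellow.

Emit:
jog_arm(
  commands=[
    [0,0,-0.01,0,0,0,0],
    [0,0,-0.017,0,0,0,0],
    [0,0,-0.02,0,0,0,0],
    [0,0,-0.022,0,0,0,0],
    [0,0,-0.024,0,0,0,0],
    [0,0,-0.026,0,0,0,0],
    [0,0,-0.027,0,0,0,0],
    [0,0,-0.027,0,0,0,0],
  ],
)

```text
clock: 6.72
tcp_pos: [478.9, -268.1, 72.9]
eef_rot: [3.141, -0.0, -0.376]
wrist_force: [-1.6, 2.0, 2.4]
width: -0.2
```

Emit:
jog_arm(
  commands=[
    [0,0,-0.001,0,0,0,0],
    [0,0,-0.002,0,0,0,0],
    [0,0,-0.003,0,0,0,0],
    [0,0,-0.004,0,0,0,0],
    [0,0,-0.005,0,0,0,0],
    [0,0,-0.006,0,0,0,0],
    [0,0,-0.007,0,0,0,0],
    [0,0,-0.007,0,0,0,0],
  ],
)

```text
clock: 7.38
tcp_pos: [479.0, -268.1, 65.6]
eef_rot: [3.141, -0.0, -0.376]
wrist_force: [0.1, 0.2, 3.1]
width: 0.1
```

Emit:
jog_arm(
  commands=[
    [0,0,-0.0005,0,0,0,0],
    [0,0,-0.001,0,0,0,0],
    [0,0,-0.001,0,0,0,0],
  ],
)

```text
clock: 7.63
tcp_pos: [479.0, -268.1, 64.9]
eef_rot: [3.141, -0.0, -0.376]
wrist_force: [-0.1, -0.1, 3.9]
width: 0.0
```

Run:
```python
from h import *
for i in range(3):
    env.get_image("top"); s=env.state(); print(s["tcp_pos"].round(1),s["wrist_force"].round(2))
```

```text
[ 479.  -268.1   65. ] [-0.1  -0.38  3.93]
[ 479.  -268.1   65. ] [-0.9   0.92  3.3 ]
[ 479.  -268.1   65. ] [-0.41  0.08  3.52]
```

Yellow is at its stop too. I'll lift, travel high, and then go to green.

Emit:
jog_arm(
  commands=[
    [0,0,0.005,0,0,0,0],
    [0,0,0.035,0,0,0,0],
    [0,0,0.07,0,0,0,0],
    [0,0.01,0.1,0,0,0,0],
    [0,0.05,0.1,0,0,0,0],
    [0,0.09,0.1,0,0,0,0],
    [0,0.13,0.1,0,0,0,0],
    [0,0.17,0.1,0,0,0,0],
  ],
)

```text
clock: 8.45
tcp_pos: [478.2, -96.4, 164.5]
eef_rot: [-3.141, 0.001, -0.377]
wrist_force: [1.4, 0.8, 0.8]
width: -0.0
```

Emit:
jog_arm(
  commands=[
    [0,0.04,0,0,0,0,0],
    [0,0.08,0,0,0,0,0],
    [0,0.12,0,0,0,0,0],
    [0,0.16,0,0,0,0,0],
    [0,0.2,0,0,0,0,0],
    [0,0.24,0,0,0,0,0],
    [0.005,0.28,0,0,0,0,0],
    [0.01,0.32,0,0,0,0,0],
  ],
)

```text
clock: 9.12
tcp_pos: [488.2, 224.1, 164.7]
eef_rot: [-3.141, 0.0, -0.375]
wrist_force: [0.9, -1.2, -0.2]
width: -0.1
```

Emit:
jog_arm(
  commands=[
    [0,0.03,0,0,0,0,0],
    [0,0.036,0,0,0,0,0],
    [0,0.036,0,0,0,0,0],
  ],
)

```text
clock: 9.37
tcp_pos: [488.1, 259.6, 163.6]
eef_rot: [3.14, 0.001, -0.373]
wrist_force: [0.1, -0.6, 0.2]
width: -0.2
```

Emit:
jog_arm(
  commands=[
    [0.001,0,-0.03,0,0,0,0],
    [0.001,0,-0.055,0,0,0,0],
    [0.001,0,-0.065,0,0,0,0],
    [0.001,0,-0.065,0,0,0,0],
    [0.001,0,-0.065,0,0,0,0],
  ],
)

```text
clock: 9.78
tcp_pos: [490.2, 257.1, 100.5]
eef_rot: [3.141, -0.001, -0.377]
wrist_force: [0.5, 0.6, 0.5]
width: -0.2
```

Run:
```python
from h import *
im,d,W=cap("scene"); im2,d2,W2=cap("top")
a=cv2.resize(im[140:220,90:190],(500,400),interpolation=cv2.INTER_CUBIC)
cv2.imwrite("pics/g1.png",a[...,::-1])
s=env.state();print(s["tcp_pos"],s["wrist_force"])
for w,i,n in((W,im,"scene"),(W2,im2,"top")):
  hsv=cv2.cvtColor(i,cv2.COLOR_RGB2HSV)
  for c in((483,-106),(479,-268),(522,76)):
    r=np.hypot(w[...,0]-c[0],w[...,1]-c[1])
    m=(r<45)&(hsv[...,1]>120)&(w[...,2]>48)&(w[...,2]<80)
    l=(r<60)&(w[...,2]>40)&(w[...,2]<80)
    q=cv2.minAreaRect(w[l][:,:2].astype(np.float32))
    print(n,c,w[m].mean(0).round(1),m.sum(),np.round(q[0],1),np.round(q[2]))
p=s["tcp_pos"]; print((proj("scene",p-[0,0,8])-[90,140])*5,(proj("scene",[489,258.5,68.5])-[90,140])*5)
```

```text
[490.82024628 258.02940323 101.96705913] [0.06792278 0.18258368 1.06507485]
scene (483, -106) [ 481.3 -106.4   55.1] 53 [ 481.8 -106.3] 89.0
scene (479, -268) [ 478.  -268.8   55.2] 79 [ 480.8 -268.4] 14.0
scene (522, 76) [520.2  74.1  63.7] 65 [522.9  75. ] 72.0
top (483, -106) [ 485.8 -106.    56.7] 67 [ 484.5 -103.4] 2.0
top (479, -268) [ 481.6 -267.8   56.7] 70 [ 481.4 -267. ] 16.0
top (522, 76) [525.1  75.3  65.5] 69 [525.7  77.5] 73.0
[216.48591885 132.09530599] [219.7765804  164.01620561]
```

View pics/g1.png

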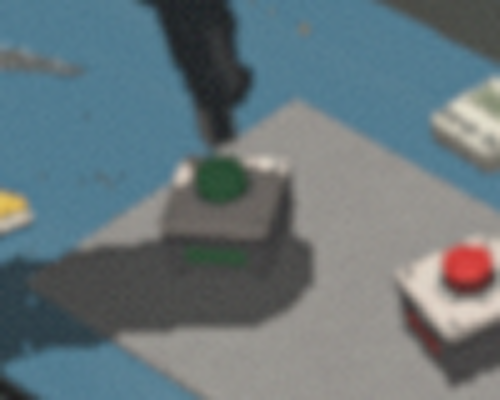

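Blue and yellow are both down 10 mm with their boxes unmoved, and red is still up. The tip at (217,143) is over the green cap at (221,179), so I'll press green the same way.

Emit:
jog_arm(
  commands=[
    [0,0,-0.01,0,0,0,0],
    [0,0,-0.017,0,0,0,0],
    [0,0,-0.02,0,0,0,0],
    [0,0,-0.022,0,0,0,0],
    [0,0,-0.024,0,0,0,0],
    [0,0,-0.026,0,0,0,0],
    [0,0,-0.027,0,0,0,0],
    [0,0,-0.027,0,0,0,0],
  ],
)

```text
clock: 10.55
tcp_pos: [489.9, 257.9, 72.9]
eef_rot: [3.141, -0.0, -0.376]
wrist_force: [-0.9, -0.4, 2.3]
width: -0.3
```

Emit:
jog_arm(
  commands=[
    [0,0,-0.001,0,0,0,0],
    [0,0,-0.002,0,0,0,0],
    [0,0,-0.003,0,0,0,0],
    [0,0,-0.004,0,0,0,0],
    [0,0,-0.005,0,0,0,0],
    [0,0,-0.006,0,0,0,0],
    [0,0,-0.007,0,0,0,0],
    [0,0,-0.007,0,0,0,0],
  ],
)

```text
clock: 11.22
tcp_pos: [490.0, 258.0, 65.7]
eef_rot: [-3.142, -0.0, -0.376]
wrist_force: [0.2, -0.7, 3.1]
width: -0.1
```

Emit:
jog_arm(
  commands=[
    [0,0,-0.0005,0,0,0,0],
    [0,0,-0.001,0,0,0,0],
    [0,0,-0.001,0,0,0,0],
  ],
)

```text
clock: 11.47
tcp_pos: [490.0, 258.0, 64.9]
eef_rot: [-3.141, -0.0, -0.376]
wrist_force: [-0.0, -0.6, 3.3]
width: 0.0
```

Run:
```python
from h import *
for i in range(3):
    env.get_image("top"); s=env.state(); print(s["tcp_pos"].round(1),s["wrist_force"].round(2))
```

```text
[490. 258.  65.] [-0.12 -1.09  3.5 ]
[490. 258.  65.] [ 0.59 -0.86  3.97]
[490. 258.  65.] [-0.56 -1.7   3.82]
```

Emit:
jog_arm(
  commands=[
    [0,0,0.005,0,0,0,0],
    [0,0,0.035,0,0,0,0],
    [0,0,0.07,0,0,0,0],
    [0,0,0.1,0,0,0,0],
    [-0.01,0.04,0.13,0,0,0,0],
    [-0.03,0.07,0.15,0,0,0,0],
    [-0.05,0.1,0.16,0,0,0,0],
    [-0.05,0.1,0.16,0,0,0,0],
  ],
)

```text
clock: 12.28
tcp_pos: [437.8, 362.4, 227.5]
eef_rot: [-3.137, -0.0, -0.372]
wrist_force: [0.7, -2.0, 0.5]
width: 0.1
```

Run:
```python
from h import *
im,d,W=cap("scene"); im2,d2,W2=cap("top")
s=env.state();print(s["clock"],s["tcp_pos"],s["wrist_force"])
for w,i,n in((W,im,"scene"),(W2,im2,"top")):
  hsv=cv2.cvtColor(i,cv2.COLOR_RGB2HSV)
  for c in((483,-106),(479,-268),(489,258),(522,76)):
    r=np.hypot(w[...,0]-c[0],w[...,1]-c[1])
    m=(r<45)&(hsv[...,1]>120)&(w[...,2]>48)&(w[...,2]<80)
    l=(r<60)&(w[...,2]>40)&(w[...,2]<80)
    q=cv2.minAreaRect(w[l][:,:2].astype(np.float32))
    print(n,c,w[m].mean(0).round(1),m.sum(),np.round(q[0],1),np.round(q[2]))
cv2.imwrite("pics/end.png",im[...,::-1])
```

```text
12.3833 [438.76523185 359.5830053  224.87280373] [ 0.23553354 -0.50763326 -0.69578994]
scene (483, -106) [ 480.7 -106.6   55.6] 54 [ 482.5 -106.3] 0.0
scene (479, -268) [ 478.1 -268.8   55.1] 79 [ 480.2 -267.9] 13.0
scene (489, 258) [486.1 258.   55.1] 26 [486.8 258.1] 34.0
scene (522, 76) [520.   74.3  63.5] 64 [523.   76.3] 72.0
top (483, -106) [ 485.6 -105.8   56.7] 66 [ 484.5 -103.4] 2.0
top (479, -268) [ 481.6 -267.9   56.3] 70 [ 481.5 -267. ] 15.0
top (489, 258) [491.1 258.4  56.1] 66 [490.1 260.7] 32.0
top (522, 76) [525.3  75.5  66. ] 71 [525.8  77.8] 73.0
```

View pics/end.png

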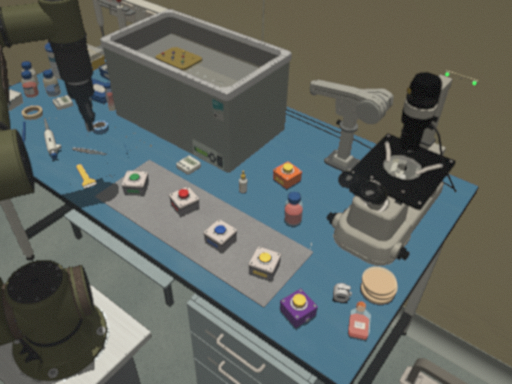

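The picture shows green (135,178), blue (220,231) and yellow (265,258) pressed in and red (183,194) still out. Nothing has moved and the arm is clear.

```bash
python3 -c "
from rig import env
print(env.finish_job())"
```

```text
the job is handed in; nothing more can be done
None
```

I pressed blue, then yellow, then green with the closed fingertips, each all the way to its stop, and handed the job in at about 12.4 s. The upward force was at most about 4.4 N in any reading.

In the last check, both cameras showed those three caps about 10 mm lower than at the start and the red cap still out. All four boxes were where they started, within measurement noise of 1–2 mm. The bottles and timer looked unmoved in the final picture, though I didn't measure them. The arm was clear of everything.

The only disagreement was that the two cameras differ by a few mm, about the stated calibration error. While pressing blue, sideways force briefly read 2–3 N, but the box did not move. No check failed.

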